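# Clear the off-cuts and index the carving table to the dark blank

### The arm

A 6-joint arm with a two-finger parallel gripper is mounted at the origin on the work surface. World frame = base frame: x ahead of the robot, y to its left, z up, the work surface at z = 0. Lengths are in mm, angles in degrees, forces in N, time in s.
With the tool pointing down it reaches from about 350 to 850 mm from the base axis. Payload 8.1 kg.
Tool frame: the origin (TCP) lies at the very end of the fingers, on their centre line; the grasp point (between the pads) lies 19 mm behind it; z points along the fingers, y is the direction in which the jaws open and shut (so a half turn about z gives the same grasp; the last joint's range is limited). The gripper opens to 85 mm and grips with 20 to 120 N. Pads are 22 mm wide; open, the fingers measure 114 mm over their backs; the gripper's body (76 mm by 85 mm) begins 54 mm behind the grasp point. The pads swing forward as they close: fully open they stand 13 mm farther back than shut.
Start: joints at [69.42, 7.471, 85.268, -0, 87.261, -4.893], TCP at [162.213, 577.661, 231.292] pointing down, gripper open.
Joint ranges: [-169.43, 169.43], [-51.17, 129.36], [1.28, 143.12], [-76.62, 256.62], [0, 156.53], [-152.29, 152.29]. Speed limits (degrees/s): [136.94, 136.94, 159.86, 180, 180, 180].

### API

Orientations are given as [roll, pitch, yaw] about the fixed x, y, z axes, in that order (R = Rz(yaw) Ry(pitch) Rx(roll)).
In Python, from bench import r gives the robot as it stands.
- The arm moves only by the shell command python3 -m jog 'ROWS' [OPENING] [FORCE]. ROWS is JSON, a list of rows, each a list of 6 numbers: the shift along the tool's x, y, z normalised to -1 to 1, where 1 is 0.25 m, then the turn, a rotation vector about the tool's x, y, z normalised to -1 to 1, where 1 is pi rad. In form: [[x, y, z, ax, ay, az], ...]. A call has 1 to 10 rows; each row is the pose to reach, as a shift and turn from the pose commanded when the call began, along the tool's axes at that moment, turning the shorter way round; what a row does not reach only later rows make up. A row lasts 1/10 s, in which the tool goes at most 50 mm and 8.59 degrees, less where a joint would pass 70% of its speed; a pose out of reach is approached as far as the arm can. A call with a number of a shift or a turn outside -1 to 1 is refused whole. A call with a gripper value outside its range is refused whole. OPENING is the opening, from 0 (shut) to 1 (fully open), set as the call begins (- or left out, the last holds). The fingers move at their own pace and stop on an object; FORCE is the grip in N (left out, the last holds). Time passes only in rows, so rows that repeat a pose let the fingers close. It gives the time, the measured TCP pose, the force and the opening at its end, in the units of the state.
- r.sense(): the state, without advancing time (a new reading comes with each control period).
- r.snapshot(name): name is "side" or "top"; returns a dict with "pixels" (480x640x3 uint8, red, green, blue), "intrinsics" (3x3 intrinsics, pixels), "dist" ([k1, k2, p1, p2, k3] as OpenCV has them; the pictures are not rectified), "extrinsics" (4x4, takes a point from camera to world coordinates). Camera axes: x right, y down, z forward; pixel columns grow to the right and rows downward; lengths in mm; the calibration is good to about 2 mm. A picture is of the moment at which its call begins. There is no depth.
- r.hand_in(): hands the job in, once; it reports no verdict.
The state is a dict: "time": time; "joint_pos": joint angles; "qd": joint speeds; "joint_efforts": joint torques, N m; "tool_pos": TCP position; "tcp_rot": TCP orientation; "ft_force": force on the tool from outside, world axes, zero at the start; "wrist_torque": the same for the moment, N m; "finger_gap": finger opening in mm.
Only numpy, scipy, OpenCV 4.12 (cv2) and the standard library are available. Lean on these libraries where they do the work, as an engineer would, in place of code of your own. Each camera call takes 0.05 s, during which the arm holds its last target.

### The job

With the scraper block, sweep the three loose off-cuts from the front place of the indexing table into the grey chip tray, without turning the table, and stand or lay the scraper back on the open bench. Then turn the table by one click (the red posts are there to push on), the way that brings the dark wooden blank to the front place at the tray, stopping where it clicks home. Do not touch the off-cuts or the blanks with the fingers, and leave the bottle and plane alone.

Things in the scene. Friction and masses are not known exactly. Their poses are not given: they have to be found in the camera images.
- base: Fixed grey base of a four-place indexing table. Origin: on the bench surface, on the table's vertical turning axis. Its +y axis points to the front place and the chip tray; +x to the spring plunger (dark steel block and brass knob at the board's edge, at most 225 mm from the axis, up to 54 mm high, lower than the board)
- tray (a point): Centre of the floor of the grey open chip tray, part of the base, lying on the bench. In the base's frame it spans x -120 to +120 mm, y 100 to 305 mm; floor 4 mm thick, walls 30 mm high. Its inner part lies under the board, so things pushed over the board's edge at +y drop into it
- turntable (a joint): Angle of the grey board, rad, 0 at the start, positive counter-clockwise from above. It clicks home each quarter turn (0, +-pi/2): within about 0.09 rad of those it pulls itself home; pushed 0.13 past, it leaves; between clicks it stays where left, with slight friction. About 8 N at a post to leave or enter a click, 1 N in between
- board (a point): Centre of the top of the turning square grey board: flat, 280 x 280 mm (sides along base x and y when clicked home), top 70 mm above the bench, nothing on its middle. Its four places (blue discs of 80 mm diameter, centres 100 mm from the axis) start at base +y (front, with the off-cuts), +x and -x (the blanks, each between two wooden cleats 8 mm high, 70 mm apart, running away from the axis from 65 to 135 mm) and -y (empty)
- post0 (a point): Middle of a red upright post fixed on the board, 18 mm in diameter, 50 mm high (its top 50 mm above the board), 25 mm above the board. The four posts stand 130 mm from the axis, half-way between the places, and turn with it; post0 starts between base +x and +y, the next ones follow counter-clockwise
- post1 (a point): Middle of a red upright post fixed on the board, 18 mm in diameter, 50 mm high (its top 50 mm above the board), 25 mm above the board. The four posts stand 130 mm from the axis, half-way between the places, and turn with it; post0 starts between base +x and +y, the next ones follow counter-clockwise
- post2 (a point): Middle of a red upright post fixed on the board, 18 mm in diameter, 50 mm high (its top 50 mm above the board), 25 mm above the board. The four posts stand 130 mm from the axis, half-way between the places, and turn with it; post0 starts between base +x and +y, the next ones follow counter-clockwise
- post3 (a point): Middle of a red upright post fixed on the board, 18 mm in diameter, 50 mm high (its top 50 mm above the board), 25 mm above the board. The four posts stand 130 mm from the axis, half-way between the places, and turn with it; post0 starts between base +x and +y, the next ones follow counter-clockwise
- front (a point): Point on the fixed base frame at the front place: 100 mm from the axis towards the tray, at the height of the board's top
- dark_center (a point): Centre of the dark brown (walnut) square wooden blank, 60 x 60 mm, 24 mm high, loose on the board, starting at the place at base +x or at base -x
- pale_center (a point): Centre of the pale (maple) square wooden blank, same size, loose on the board at the opposite place
- chip0_center (a point): Centre of a loose orange-yellow off-cut stick, 55 mm long (own x axis) x 14 x 10 mm high, 12 g, lying at the start on the front place of the board, roughly across the way to the tray, 55 to 122 mm from the axis
- chip1_center (a point): Centre of a loose orange-yellow off-cut stick, 55 mm long (own x axis) x 14 x 10 mm high, 12 g, lying at the start on the front place of the board, roughly across the way to the tray, 55 to 122 mm from the axis
- chip2_center (a point): Centre of a loose orange-yellow off-cut stick, 55 mm long (own x axis) x 14 x 10 mm high, 12 g, lying at the start on the front place of the board, roughly across the way to the tray, 55 to 122 mm from the axis
- scraper_center (a point): Centre of the loose scraper block, brown wood with a black rubber lower edge, 100 mm long (own x axis) x 24 mm thick (own y axis) x 70 mm high (own z axis, upright at the start), about 0.13 kg, standing on the bench to the robot's right; this point is 35 mm above its lower edge
- bottle: Bystander: green bottle with black cap, 72 mm diameter, 170 mm high; origin at the centre of its underside
- plane: Bystander: hand plane, 200 mm long (x), 56 wide, 95 high; origin at the centre of its underside

How it is judged:
By the outcome, as a careful person would: the job done as asked, in the order asked, and still so for the second after the job is handed in, with the robot touching nothing.
It also fails if it takes over 72 s, if anything falls off the work surface, if the arm or the gripper's body presses on something with over 40 N, if the wrist force passes 120 N, or if a joint passes its speed limit or range.

## Working session

There is one attempt and no reset: what is moved stays moved. The work goes in short steps, Python scripts to look and compute and a shell command to move; the robot and the scene stay as the last step left them, time stands still between calls to the robot, and variables do not carry over. Pictures are saved under pics/ and viewed, and the job is handed in when it is done.

```bash
ls; mkdir -p pics; python3 - <<'E'
from bench import r
import cv2,numpy as np,pickle
s=r.sense();print(s['tool_pos'],s['tcp_rot'],s['finger_gap'],s['time'])
for n in("side","top"):
    d=r.snapshot(n);pickle.dump(d,open(f'{n}0.pkl','wb'))
    cv2.imwrite(f'pics/{n}0.png',d['pixels'][:,:,::-1]);print(n,d['intrinsics'],d['dist'],d['extrinsics'])
E
```

```text
pics
[162.02333551 577.13696253 230.22145509] [-1.79892927e+02 -1.00979677e-02  1.64313699e+02] 85.21662863508034 0.0
side [[625.18973416   0.         321.2493634 ]
 [  0.         625.18973416 253.11442868]
 [  0.           0.           1.        ]] [-0.18456626  0.          0.          0.          0.        ] [[ 8.79909845e-01 -3.70933117e-01  2.96929769e-01  9.41191805e+01]
 [-4.74886780e-01 -6.66134326e-01  5.75106604e-01 -9.15191436e+02]
 [-1.55309735e-02 -6.47049985e-01 -7.62289385e-01  1.36507355e+03]
 [ 0.00000000e+00  0.00000000e+00  0.00000000e+00  1.00000000e+00]]
top [[489.60035396   0.         320.47698388]
 [  0.         489.60035396 244.57593596]
 [  0.           0.           1.        ]] [0.03651215 0.         0.         0.         0.        ] [[ 2.92858039e-02 -9.89208765e-01  1.43556125e-01  4.34594865e+02]
 [-9.99380960e-01 -3.17776629e-02 -1.50956142e-02  5.25304887e+01]
 [ 1.94945921e-02 -1.43025171e-01 -9.89527039e-01  1.19482469e+03]
 [ 0.00000000e+00  0.00000000e+00  0.00000000e+00  1.00000000e+00]]
```

View pics/side0.png

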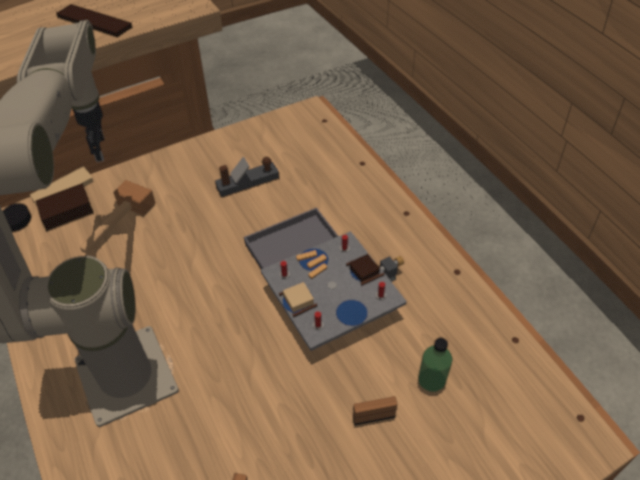

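View pics/top0.png

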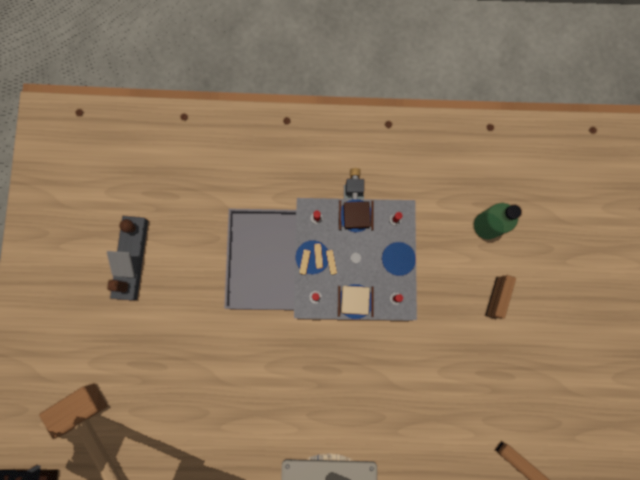

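The side view shows the table at about (330,285), the tray towards the upper left and the scraper at (375,410). In the top view the tray is at (262,260), with the dark blank at (357,214), the pale blank at (355,300), the chips around (318,260), the plunger at (355,185), the scraper at (503,297) and the bottle at (497,222). Base +y is roughly world +y and the dark blank is at +x, so the turn is counter-clockwise. Next I'll measure positions.

```bash
cat > h.py <<'E'
import numpy as np,cv2,pickle
def ray(d,uv):
    uv=np.array(uv,float).reshape(-1,1,2)
    n=cv2.undistortPoints(uv,d['intrinsics'],np.array(d['dist'])).reshape(-1,2)
    E=d['extrinsics'];v=np.c_[n,np.ones(len(n))]@E[:3,:3].T
    return E[:3,3],v
def onz(d,uv,z):
    o,v=ray(d,uv);return o+v*((z-o[2])/v[:,2])[:,None]
def proj(d,P):
    E=d['extrinsics'];R=E[:3,:3].T;t=-R@E[:3,3]
    return cv2.projectPoints(np.array(P,float).reshape(-1,1,3),cv2.Rodrigues(R)[0],t,d['intrinsics'],np.array(d['dist']))[0].reshape(-1,2)
def blobs(m,amin=15):
    n,l,st,c=cv2.connectedComponentsWithStats(m.astype(np.uint8))
    return [(l==i) for i in range(1,n) if st[i,4]>=amin]
def rect(m):
    ys,xs=np.nonzero(m);return cv2.minAreaRect(np.c_[xs,ys].astype(np.float32))
E
python3 - <<'E'
from h import *
for n in("side","top"):
    d=pickle.load(open(n+'0.pkl','rb'));p=d['pixels']
    hsv=cv2.cvtColor(p,cv2.COLOR_RGB2HSV);H,S,V=[hsv[...,i].astype(int) for i in range(3)]
    red=((H<6)|(H>174))&(S>150)&(V>70)
    print(n,'red')
    for b in blobs(red,8):
        ys,xs=np.nonzero(b);c=(xs.mean(),ys.mean());print(len(xs),np.round(c,1),onz(d,c,110)[0].round(1), (xs.min(),xs.max(),ys.min(),ys.max()))
    blue=(H>100)&(H<125)&(S>120)&(V>40)
    print('blue')
    for b in blobs(blue,50):
        ys,xs=np.nonzero(b);c=(xs.mean(),ys.mean());print(len(xs),np.round(c,1),onz(d,c,70)[0].round(1))
    for nm,(x0,x1,y0,y1) in dict(scr=(340,410,385,435) if n=='side' else (475,525,265,330),tab=(240,410,200,360) if n=='side' else (220,430,160,330)).items():
        c=p[y0:y1,x0:x1,::-1];f=3.4 if nm=='tab' else 8
        cv2.imwrite(f'pics/{n}_{nm}.png',cv2.resize(c,None,fx=f,fy=f,interpolation=cv2.INTER_CUBIC))
E
```

```text
side red
46 [344.3 241.1] [656.9  38.8 110. ] (np.int64(343), np.int64(346), np.int64(235), np.int64(248))
51 [283.5 267.7] [474.1  35.8 110. ] (np.int64(281), np.int64(285), np.int64(262), np.int64(275))
45 [381.1 288.6] [ 658.9 -144.5  110. ] (np.int64(379), np.int64(383), np.int64(283), np.int64(295))
56 [317.4 318.4] [ 476.2 -146.5  110. ] (np.int64(315), np.int64(319), np.int64(312), np.int64(325))
blue
539 [351.3 312.4] [ 571.7 -147.3   70. ]
top red
42 [316.6 215. ] [659.1  46.7 110. ] (np.int64(314), np.int64(319), np.int64(211), np.int64(219))
43 [397.4 216.3] [ 662.2 -136.1  110. ] (np.int64(394), np.int64(401), np.int64(213), np.int64(220))
29 [315.3 296.7] [475.7  44.  110. ] (np.int64(313), np.int64(318), np.int64(294), np.int64(299))
40 [397.7 297.7] [ 478.9 -138.   110. ] (np.int64(394), np.int64(401), np.int64(295), np.int64(300))
blue
343 [310.4 256.4] [569.4  57.8  70. ]
806 [398.3 258.4] [ 571.2 -145.8   70. ]
```

View pics/top_tab.png

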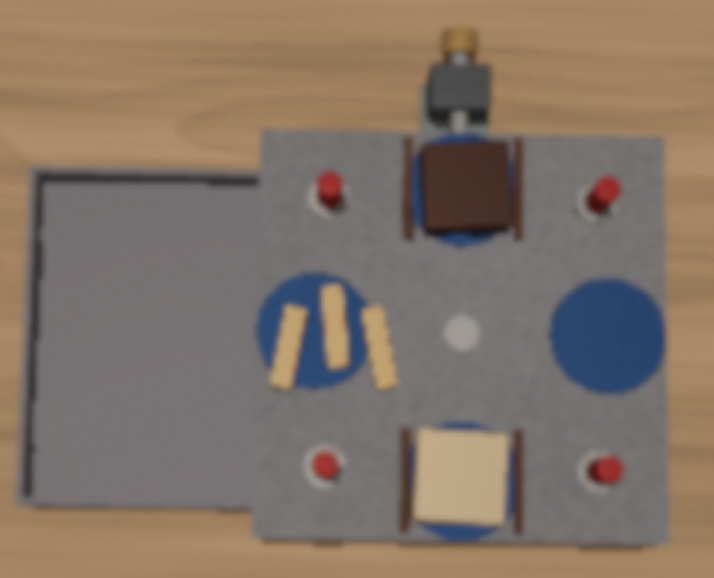

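View pics/top_scr.png

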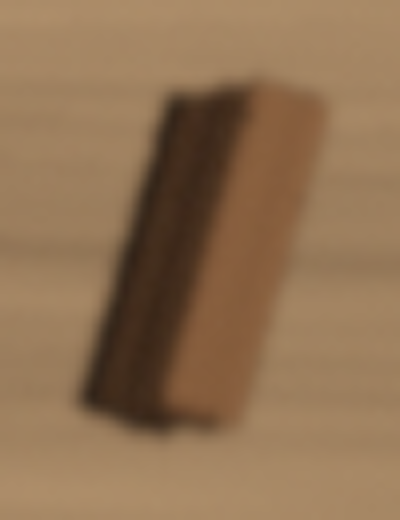

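View pics/side_scr.png

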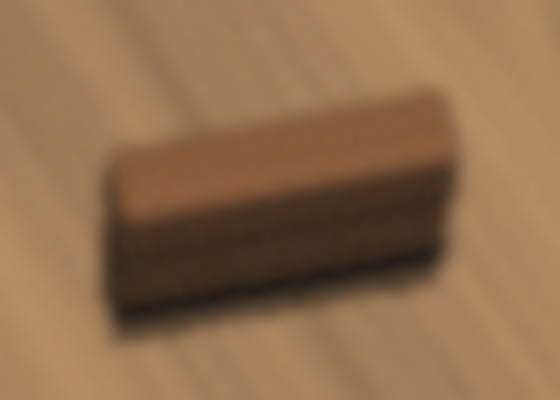

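View pics/side_tab.png

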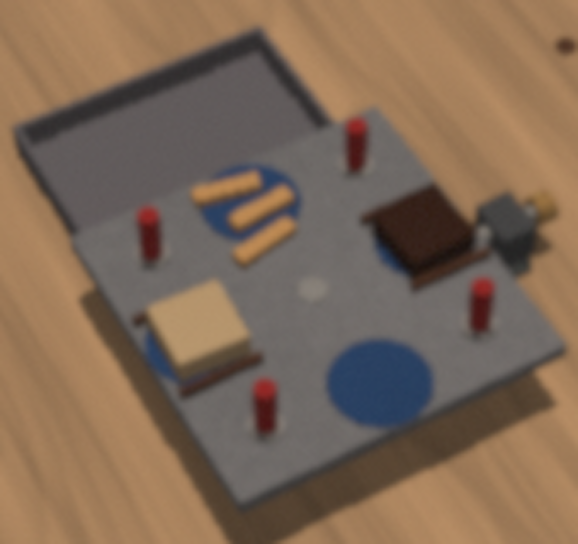

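The close-ups show three chips across the front disc, both blanks between their cleats, and the scraper upright with clear top-face corners. I'll take positions from those pixels.

```bash
python3 - <<'E'
from h import *
t=pickle.load(open('top0.pkl','rb'));s=pickle.load(open('side0.pkl','rb'))
def ct(l,o,f): return np.array(l,float)/f+np.array(o)-0.5+0.5/f
def show(n,P): print(n,P.round(1).tolist(),'mean',P.mean(0).round(1))
show('scr top',onz(t,ct([(252,82),(326,98),(240,424),(165,405)],(475,265),8),70))
show('scr side',onz(s,ct([(113,155),(440,92),(452,162),(130,220)],(340,385),8),70))
T=lambda l,z:onz(t,ct(l,(220,160),3.4),z); S=lambda l,z:onz(s,ct(l,(240,200),3.4),z)
show('hub t',T([(461,333)],70));show('hub s',S([(313,289)],70))
show('front/back disc', T([(313,331),(608,336)],70)); show('back s',S([(380,383)],70))
show('posttop T',T([(330,183),(608,188),(608,470),(325,465)],120))
show('posttop S',S([(356,123),(482,285),(264,386),(148,213)],120))
show('board T',T([(262,130),(666,137),(667,544),(252,538)],70))
show('board S',S([(376,108),(566,348),(238,500),(74,240)],70))
for l in ([(286,305),(305,308),(291,389),(271,386)],[(321,284),(345,284),(348,368),(327,368)],[(363,308),(383,306),(396,386),(376,390)]):
    show('chip T',T(l,80))
for l in ([(191,186),(258,172),(262,184),(196,203)],[(228,212),(288,186),(294,198),(236,228)],[(232,245),(293,217),(296,230),(240,264)]):
    show('chip S',S(l,78))
show('dark T',T([(422,143),(510,140),(512,231),(424,233)],94)); show('pale T',T([(416,428),(509,430),(504,525),(415,521)],94))
E
```

```text
scr top [[541.1, -394.5, 70.0], [537.2, -415.7, 70.0], [443.5, -388.4, 70.0], [448.1, -367.3, 70.0]] mean [ 492.5 -391.5   70. ]
scr side [[449.3, -370.2, 70.0], [541.2, -398.7, 70.0], [532.3, -419.3, 70.0], [443.3, -390.2, 70.0]] mean [ 491.5 -394.6   70. ]
hub t [[569.9, -46.0, 70.0]] mean [569.9 -46.   70. ]
hub s [[571.2, -46.3, 70.0]] mean [571.2 -46.3  70. ]
front/back disc [[568.1, 54.8, 70.0], [571.1, -146.3, 70.0]] mean [569.6 -45.7  70. ]
back s [[572.1, -147.1, 70.0]] mean [ 572.1 -147.1   70. ]
posttop T [[660.6, 46.6, 120.0], [663.3, -136.8, 120.0], [478.2, -137.9, 120.0], [475.8, 44.2, 120.0]] mean [569.5 -46.  120. ]
posttop S [[661.9, 47.5, 120.0], [663.6, -137.3, 120.0], [480.2, -138.9, 120.0], [478.3, 44.7, 120.0]] mean [571. -46. 120.]
board T [[706.9, 94.5, 70.0], [711.3, -185.6, 70.0], [432.3, -186.5, 70.0], [427.9, 91.0, 70.0]] mean [569.6 -46.6  70. ]
board S [[707.3, 92.5, 70.0], [710.2, -187.6, 70.0], [432.9, -186.0, 70.0], [430.8, 86.8, 70.0]] mean [570.3 -48.6  70. ]
chip T [[584.0, 73.6, 80.0], [582.4, 60.7, 80.0], [527.3, 68.3, 80.0], [528.9, 81.7, 80.0]] mean [555.7  71.1  80. ]
chip T [[599.1, 50.4, 80.0], [599.6, 34.1, 80.0], [542.6, 30.5, 80.0], [542.2, 44.6, 80.0]] mean [570.9  39.9  80. ]
chip T [[583.6, 21.5, 80.0], [585.4, 8.0, 80.0], [531.5, -2.1, 80.0], [528.4, 11.3, 80.0]] mean [557.3   9.7  80. ]
chip S [[533.4, 85.4, 78.0], [586.8, 72.4, 78.0], [583.7, 59.8, 78.0], [528.9, 67.8, 78.0]] mean [558.2  71.3  78. ]
chip S [[546.8, 47.3, 78.0], [600.7, 47.9, 78.0], [598.9, 34.7, 78.0], [544.7, 30.0, 78.0]] mean [572.8  40.   78. ]
chip S [[534.1, 16.4, 78.0], [588.9, 18.1, 78.0], [584.7, 5.4, 78.0], [530.9, -3.2, 78.0]] mean [559.7   9.2  78. ]
dark T [[695.7, -14.9, 94.0], [699.8, -74.6, 94.0], [637.2, -76.9, 94.0], [633.9, -17.7, 94.0]] mean [666.7 -46.   94. ]
pale T [[502.9, -15.3, 94.0], [503.5, -76.8, 94.0], [441.3, -74.4, 94.0], [442.2, -16.0, 94.0]] mean [472.5 -45.7  94. ]
```

```bash
cat >> h.py <<'E'
def rows(targets,yaw0=None):
    """targets: world (x,y,z,yaw); from the measured pose; tool down"""
    from bench import r
    s=r.sense();p=np.array(s['tool_pos']);yw=s['tcp_rot'][2]
    print('t',round(s['time'],2),'p',p.round(1),'rpy',np.round(s['tcp_rot'],2),'F',np.round(s['ft_force'],1),'gap',round(s['finger_gap'],1),'q',np.round(s['joint_pos'],1))
    a=np.radians(yw)
    for t in targets:
        d=np.array(t[:3])-p;dy=(t[3]-yw+180)%360-180
        w=[(d[0]*np.cos(a)+d[1]*np.sin(a))/250,(d[0]*np.sin(a)-d[1]*np.cos(a))/250,-d[2]/250,0,0,-dy/180]
        print(t,np.round(w,4).tolist())
E
python3 - <<'E'
from h import *
rows([(380,450,231,163.4),(330,470,231,163.4)])
E
```

```text
t 0.1 p [162.  577.2 230.3] rpy [-1.7990e+02 -1.0000e-02  1.6431e+02] F [0.  0.7 0.2] gap 85.8 q [69.4  7.5 85.3 -0.  87.3 -4.9]
(380, 450, 231, 163.4) [-0.9769, -0.2541, -0.0027, 0.0, 0.0, 0.0051]
(330, 470, 231, 163.4) [-0.7628, -0.2311, -0.0027, 0.0, 0.0, 0.0051]
```

```bash
python3 -m jog '[[-0.977,-0.254,0,0,0,0.005],[-0.977,-0.254,0,0,0,0.005],[-0.977,-0.254,0,0,0,0.005],[-0.977,-0.254,0,0,0,0.005],[-0.977,-0.254,0,0,0,0.005],[-0.977,-0.254,0,0,0,0.005]]' 1
python3 - <<'E'
from h import *
rows([(490,225,231,163.4),])
E
```

```text
time: 0.7
tool_pos: [384.8, 446.8, 230.6]
tcp_rot: [-179.9, 0.1, 163.1]
ft_force: [-0.9, -0.6, -0.4]
finger_gap: 85.4
t 0.7 p [384.8 446.8 230.6] rpy [-1.7991e+02  9.0000e-02  1.6308e+02] F [-0.9 -0.6 -0.4] gap 85.4 q [ 44.4   5.9  87.   -0.1  87.1 -28.7]
(490, 225, 231, 163.4) [-0.6608, -0.7262, -0.0014, 0.0, 0.0, -0.0018]
```

```bash
python3 -m jog '[[-0.66,-0.726,0,0,0,0],[-0.66,-0.726,0,0,0,0],[-0.66,-0.726,0,0,0,0],[-0.66,-0.726,0,0,0,0],[-0.66,-0.726,0,0,0,0]]' 
python3 -m jog '[[-0.42,-0.85,0,0,0,0],[-0.42,-0.85,0,0,0,0],[-0.42,-0.85,0,0,0,0],[-0.42,-0.85,0,0,0,0],[-0.42,-0.85,0,0,0,0]]' 
python3 -m jog '[[-0.2,-0.9,0,0,0,0],[-0.2,-0.9,0,0,0,0],[-0.2,-0.9,0,0,0,0],[-0.2,-0.9,0,0,0,0],[-0.2,-0.9,0,0,0,0],[-0.2,-0.9,0,0,0,0]]' 
python3 - <<'E'
from h import *
rows([(492,-393,120,163.4),])
E
```

```text
time: 1.2
tool_pos: [486.6, 227.7, 231.0]
tcp_rot: [-180.0, -0.0, 163.4]
ft_force: [2.1, -0.1, -0.4]
finger_gap: 85.1
time: 1.7
tool_pos: [526.2, -6.5, 231.0]
tcp_rot: [-180.0, -0.0, 163.4]
ft_force: [0.1, 0.1, -0.2]
finger_gap: 85.4
time: 2.3
tool_pos: [509.2, -237.4, 230.6]
tcp_rot: [-180.0, -0.1, 163.2]
ft_force: [-0.5, -0.4, -1.0]
finger_gap: 85.3
t 2.3 p [ 509.2 -237.4  230.6] rpy [-1.7995e+02 -5.0000e-02  1.6317e+02] F [-0.5 -0.4 -1. ] gap 85.3 q [-3.020e+01  1.600e+00  9.150e+01 -1.000e-01  8.690e+01 -1.034e+02]
(492, -393, 120, 163.4) [-0.1143, -0.6157, 0.4424, 0.0, 0.0, -0.0013]
```

```bash
python3 -m jog '[[-0.114,-0.616,0.442,0,0,-0.001],[-0.114,-0.616,0.442,0,0,-0.001],[-0.114,-0.616,0.442,0,0,-0.001],[-0.114,-0.616,0.442,0,0,-0.001],[-0.114,-0.616,0.442,0,0,-0.001],[-0.114,-0.616,0.442,0,0,-0.001]]' 
python3 - <<'E'
from h import *
from bench import r
rows([(492,-393,28,163.4),])
d=r.snapshot('top');cv2.imwrite('pics/top1.png',cv2.resize(d['pixels'][230:380,420:620,::-1],None,fx=4,fy=4))
d=r.snapshot('side');cv2.imwrite('pics/side1.png',cv2.resize(d['pixels'][300:450,300:500,::-1],None,fx=4,fy=4))
E
```

```text
time: 2.9
tool_pos: [493.1, -388.6, 119.3]
tcp_rot: [179.9, -0.2, 163.6]
ft_force: [-0.2, 0.8, 0.1]
finger_gap: 85.3
t 2.9 p [ 493.1 -388.6  119.3] rpy [ 1.7989e+02 -1.5000e-01  1.6355e+02] F [-0.2  0.8  0.1] gap 85.3 q [ -42.9   16.2   87.2    0.    76.8 -116.5]
(492, -393, 28, 163.4) [-0.0006, -0.0181, 0.3651, 0.0, 0.0, 0.0008]
```

View pics/side1.png

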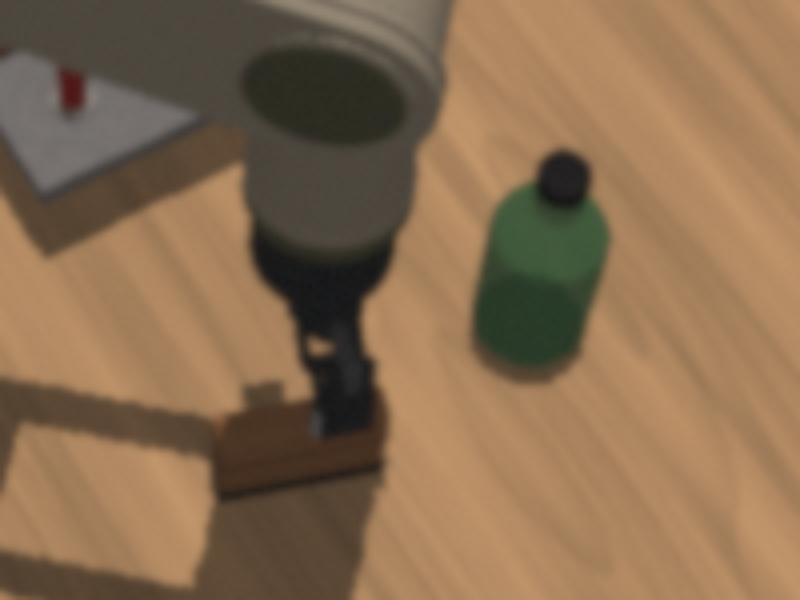

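The open fingers are above the scraper (block around (300,450) in the crop) and the bottle at (540,280) is clear of them. Going down to grip.

```bash
python3 -m jog '[[0,-0.01,0.08,0,0,0],[0,-0.01,0.18,0,0,0],[0,-0.01,0.28,0,0,0],[0,-0.01,0.365,0,0,0],[0,-0.01,0.365,0,0,0],[0,-0.01,0.365,0,0,0]]' 1
python3 -m jog '[[0,0,0,0,0,0],[0,0,0,0,0,0],[0,0,0,0,0,0],[0,0,0,0,0,0],[0,0,0,0,0,0],[0,0,0,0,0,0],[0,0,0,0,0,0],[0,0,0,0,0,0]]' 0 60
python3 - <<'E'
from h import *
rows([(492,-393,150,163.4),])
E
```

```text
time: 3.6
tool_pos: [493.8, -391.5, 31.0]
tcp_rot: [-180.0, 0.1, 163.7]
ft_force: [0.1, -0.8, 1.3]
finger_gap: 85.4
time: 4.4
tool_pos: [493.2, -392.7, 30.3]
tcp_rot: [-180.0, 0.1, 163.6]
ft_force: [-0.7, -1.5, 5.6]
finger_gap: 23.1
t 4.4 p [ 493.2 -392.7   30.3] rpy [-1.7997e+02  6.0000e-02  1.6359e+02] F [-0.7 -1.5  5.6] gap 23.1 q [ -43.2   22.    90.1   -0.    67.8 -116.8]
(492, -393, 150, 163.4) [0.0044, -0.0024, -0.4788, 0.0, 0.0, 0.001]
```

Gripped, gap 23.1 mm. Lifting, then carrying it to the board.

```bash
python3 -m jog '[[0,0,-0.15,0,0,0],[0,0,-0.3,0,0,0],[0,0,-0.45,0,0,0],[0,0,-0.62,0,0,0],[0,0,-0.62,0,0,0]]' 0 60
python3 - <<'E'
from h import *
rows([(530,-210,185,172),])
E
```

```text
time: 4.9
tool_pos: [495.5, -394.7, 192.2]
tcp_rot: [-179.7, 0.6, 163.6]
ft_force: [0.5, 0.4, -0.6]
finger_gap: 23.5
t 4.9 p [ 495.5 -394.7  192.2] rpy [-179.71    0.56  163.6 ] F [ 0.5  0.4 -0.6] gap 23.5 q [ -43.2   13.1   83.    -0.    83.2 -116.8]
(530, -210, 185, 172) [0.0761, 0.7478, 0.0288, 0.0, 0.0, -0.0467]
```

```bash
python3 -m jog '[[0.015,0.15,0,0,0,-0.01],[0.03,0.3,0,0,0,-0.02],[0.045,0.45,0,0,0,-0.03],[0.06,0.6,0,0,0,-0.04],[0.076,0.75,0,0,0,-0.047],[0.076,0.75,0,0,0,-0.047]]' 
python3 - <<'E'
from h import *
rows([(565.1,-34,190,180.8),])
E
```

```text
time: 5.5
tool_pos: [527.6, -202.4, 183.0]
tcp_rot: [179.9, -0.1, 172.3]
ft_force: [0.8, -0.0, -1.5]
finger_gap: 23.4
t 5.5 p [ 527.6 -202.4  183. ] rpy [ 1.7986e+02 -1.2000e-01  1.7232e+02] F [ 0.8 -0.  -1.5] gap 23.4 q [-2.630e+01  3.800e+00  9.430e+01  1.000e-01  8.210e+01 -1.086e+02]
(565.1, -34, 190, 180.8) [-0.0587, 0.6877, -0.0279, 0.0, 0.0, -0.0471]
```

```bash
python3 -m jog '[[-0.01,0.14,-0.02,0,0,-0.01],[-0.03,0.28,-0.02,0,0,-0.02],[-0.04,0.42,-0.02,0,0,-0.03],[-0.05,0.56,-0.02,0,0,-0.04],[-0.058,0.688,-0.02,0,0,-0.047],[-0.058,0.688,-0.02,0,0,-0.047],[-0.058,0.688,-0.02,0,0,-0.047]]' 
python3 - <<'E'
from h import *
from bench import r
rows([(565.1,-34,120,180.8),])
d=r.snapshot('top');cv2.imwrite('pics/top2.png',cv2.resize(d['pixels'][160:340,220:430,::-1],None,fx=3.5,fy=3.3))
d=r.snapshot('side');cv2.imwrite('pics/side2.png',cv2.resize(d['pixels'][180:350,230:430,::-1],None,fx=4,fy=3.5))
E
```

```text
time: 6.2
tool_pos: [565.3, -38.5, 188.4]
tcp_rot: [-180.0, -0.1, -179.4]
ft_force: [-0.9, 0.4, -1.4]
finger_gap: 23.5
t 6.2 p [565.3 -38.5 188.4] rpy [-1.7999e+02 -1.0000e-01 -1.7943e+02] F [-0.9  0.4 -1.4] gap 23.5 q [ -9.1   3.8  93.7  -0.   82.6 -99.6]
(565.1, -34, 120, 180.8) [0.0005, 0.0181, 0.2738, 0.0, 0.0, -0.0013]
```

View pics/side2.png

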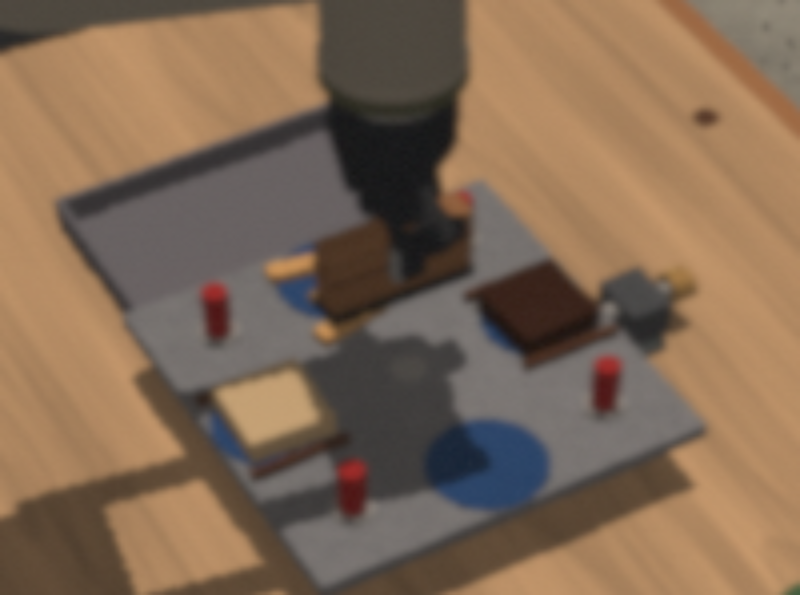

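View pics/top2.png

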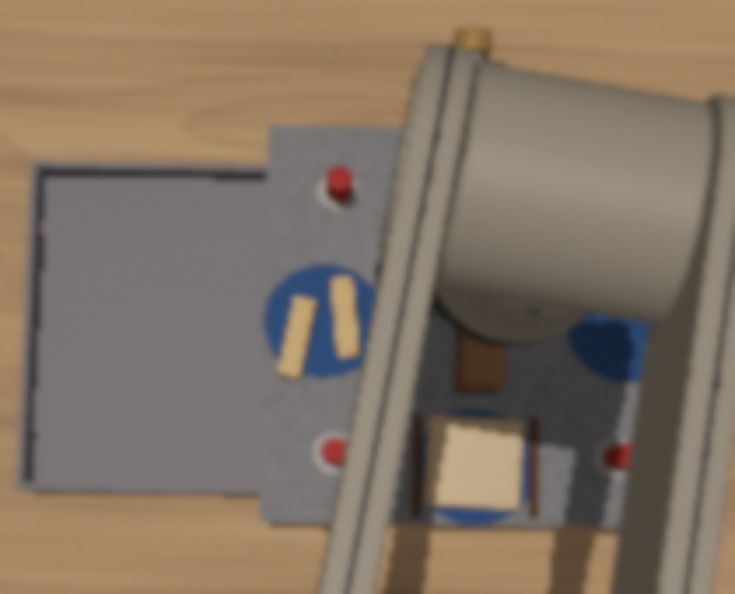

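The scraper hangs upright behind the chips in both views. Its lower edge runs from (325,318) to (470,270) in the side crop. I'll check where its ends lie.

```bash
python3 - <<'E'
from h import *
t=pickle.load(open('top0.pkl','rb'));s=pickle.load(open('side0.pkl','rb'))
print(onz(s,[(325/4+230,318/3.5+180),(470/4+230,270/3.5+180)],158).round(1))
print(onz(t,[(480/3.5+220,391/3.3+160)],228).round(1))
rows([(565.1,-34,103,180.8)])
E
```

```text
[[515.3 -43.2 158. ]
 [615.7 -48.4 158. ]]
[[509.4 -36.7 228. ]]
t 6.3 p [565.3 -39.6 188.8] rpy [-1.7998e+02 -7.0000e-02 -1.7954e+02] F [-0.5  0.4 -1.3] gap 23.3 q [ -9.2   3.7  93.7  -0.   82.6 -99.6]
(565.1, -34, 103, 180.8) [0.0004, 0.0226, 0.3431, 0.0, 0.0, -0.0019]
```

```bash
python3 -m jog '[[0,0.01,0.1,0,0,0.003],[0,0.02,0.2,0,0,0.003],[0,0.022,0.26,0,0,0.003],[0,0.022,0.3,0,0,0.003],[0,0.022,0.32,0,0,0.003],[0,0.022,0.32,0,0,0.003]]' 
python3 - <<'E'
from h import *
rows([(565.1,-34,103,180.8)])
E
```

```text
time: 6.9
tool_pos: [565.5, -33.6, 109.3]
tcp_rot: [-180.0, -0.0, 179.9]
ft_force: [1.0, -0.3, -1.9]
finger_gap: 23.0
t 6.9 p [565.5 -33.6 109.3] rpy [-1.8000e+02 -3.0000e-02  1.7994e+02] F [ 1.  -0.3 -1.9] gap 23.0 q [ -8.6   7.6  98.2  -0.   74.2 -98.5]
(565.1, -34, 103, 180.8) [0.0017, -0.0018, 0.0253, 0.0, 0.0, -0.0048]
```

```bash
python3 -m jog '[[0,0,0.012,0,0,-0.005],[0,0,0.024,0,0,-0.005],[0,0,0.024,0,0,-0.005]]' 
python3 - <<'E'
from h import *
from bench import r
d=r.snapshot('side');cv2.imwrite('pics/side3.png',cv2.resize(d['pixels'][200:330,240:400,::-1],None,fx=5,fy=4.6))
rows([(564,34,103,180.8),(563,112,103,180.8)])
E
```

```text
time: 7.2
tool_pos: [565.8, -33.1, 103.7]
tcp_rot: [-180.0, 0.0, -179.1]
ft_force: [-0.2, -0.6, -2.6]
finger_gap: 23.6
t 7.25 p [565.8 -33.1 103.8] rpy [-1.8000e+02  2.0000e-02 -1.7912e+02] F [ 0.5  0.5 -1. ] gap 23.6 q [ -8.5   7.9  98.5   0.   73.6 -99.4]
(564, 34, 103, 180.8) [0.003, 0.2686, 0.003, 0.0, 0.0, 0.0004]
(563, 112, 103, 180.8) [0.0022, 0.5806, 0.003, 0.0, 0.0, 0.0004]
```

View pics/side3.png

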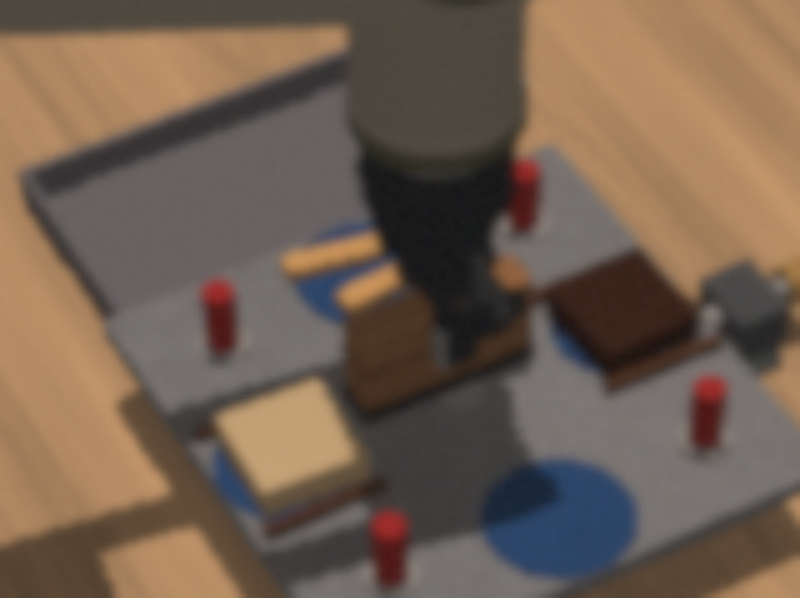

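The scraper sits just above the board between the two blanks, behind all three chips. Sweeping now.

```bash
python3 -m jog '[[0,0.03,0.002,0,0,0],[0,0.06,0.002,0,0,0],[0,0.09,0.002,0,0,0],[0,0.12,0.002,0,0,0],[0,0.15,0.002,0,0,0],[0,0.18,0.002,0,0,0],[0.001,0.21,0.002,0,0,0],[0.002,0.24,0.002,0,0,0],[0.003,0.27,0.002,0,0,0],[0.003,0.27,0.002,0,0,0]]' 
python3 - <<'E'
from h import *
from bench import r
for n in('side','top'):
    d=r.snapshot(n);c=d['pixels'][190:330,230:400,::-1] if n=='side' else d['pixels'][180:330,220:420,::-1]
    cv2.imwrite(f'pics/{n}4.png',cv2.resize(c,None,fx=4,fy=4))
rows([(563,100,103,180.8)])
E
```

```text
time: 8.25
tool_pos: [563.8, 35.4, 103.0]
tcp_rot: [180.0, -0.0, -179.1]
ft_force: [-0.8, -0.7, -1.6]
finger_gap: 23.4
t 8.35 p [563.8  34.5 103. ] rpy [-179.99   -0.   -179.1 ] F [ 0.2  0.1 -2.9] gap 23.6 q [ -1.7   7.7  98.8  -0.   73.5 -92.6]
(563, 100, 103, 180.8) [-0.0008, 0.262, 0.0, 0.0, 0.0, 0.0006]
```

View pics/side4.png

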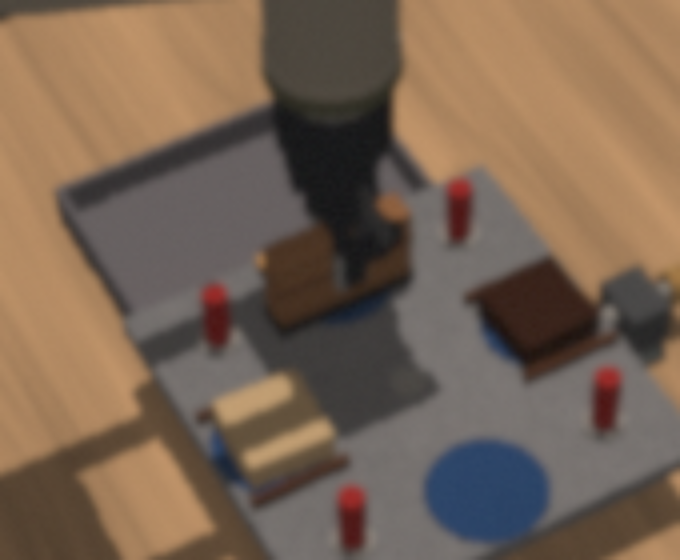

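View pics/top4.png

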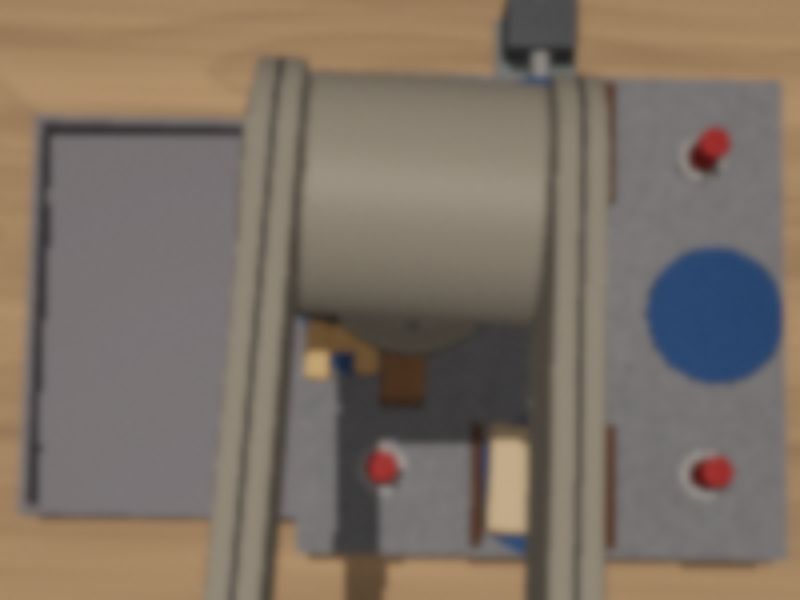

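The chips are in front of the scraper and their ends stay inside its end: rows about 378 against 405 in the top crop. Continuing.

```bash
python3 -m jog '[[0,0.03,0,0,0,0],[0,0.06,0,0,0,0],[0,0.09,0,0,0,0],[0,0.12,0,0,0,0],[0,0.15,0,0,0,0],[0,0.18,0,0,0,0],[0,0.21,0,0,0,0],[0,0.24,0,0,0,0],[0,0.27,0,0,0,0],[0,0.28,0,0,0,0]]' 
python3 - <<'E'
from h import *
from bench import r
for n in('side','top'):
    d=r.snapshot(n);c=d['pixels'][190:330,230:400,::-1] if n=='side' else d['pixels'][180:330,220:420,::-1]
    cv2.imwrite(f'pics/{n}5.png',cv2.resize(c,None,fx=4,fy=4))
rows([(563,100,103,180.8)])
E
```

```text
time: 9.35
tool_pos: [562.7, 105.2, 103.0]
tcp_rot: [180.0, -0.0, -179.1]
ft_force: [0.2, 0.5, -1.9]
finger_gap: 23.4
t 9.45 p [562.8 104.8 103. ] rpy [-180.     -0.   -179.09] F [-0.5 -0.3 -2. ] gap 23.6 q [  5.4   8.8  97.6  -0.   73.6 -85.5]
(563, 100, 103, 180.8) [-0.0006, -0.019, 0.0002, 0.0, 0.0, 0.0006]
```

View pics/side5.png

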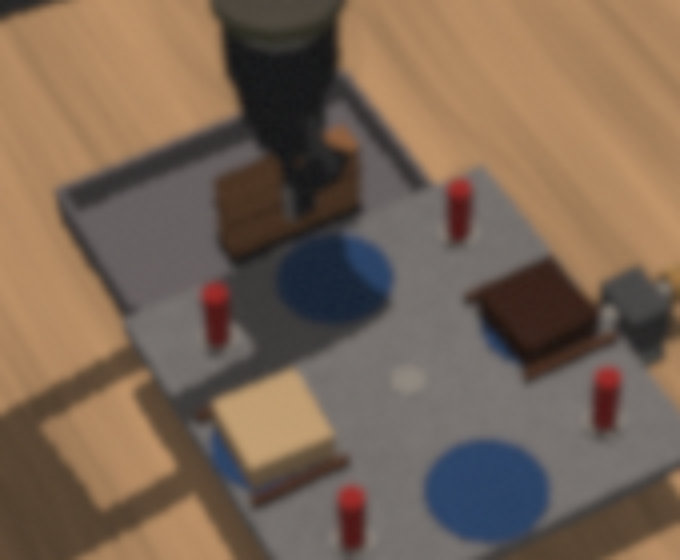

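View pics/top5.png

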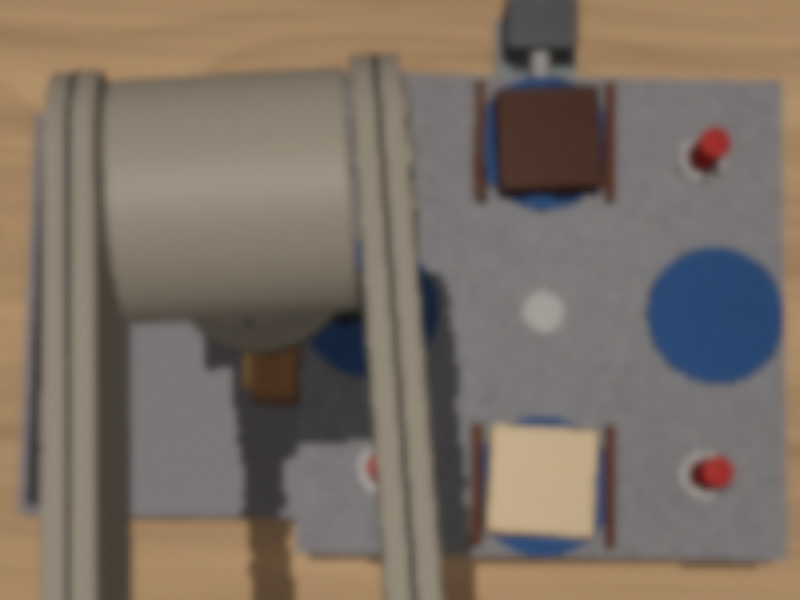

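The board is clear and the blanks haven't moved. Lifting and carrying the scraper back.

```bash
python3 -m jog '[[0,0,-0.15,0,0,0],[0,0,-0.3,0,0,0],[0,0,-0.36,0,0,0],[0,0,-0.36,0,0,0]]' 
python3 - <<'E'
from h import *
rows([(550,-130,190,180.8)])
E
```

```text
time: 9.85
tool_pos: [564.8, 104.2, 196.2]
tcp_rot: [180.0, 0.3, -179.1]
ft_force: [0.6, -0.3, -1.4]
finger_gap: 23.1
t 9.85 p [564.8 104.2 196.2] rpy [ 179.98    0.34 -179.15] F [ 0.6 -0.3 -1.4] gap 23.1 q [  5.3   4.2  92.4  -0.   83.  -85.5]
(550, -130, 190, 180.8) [0.0732, -0.9359, 0.025, 0.0, 0.0, 0.0003]
```

```bash
python3 -m jog '[[0.02,-0.18,0,0,0,0],[0.04,-0.36,0,0,0,0],[0.05,-0.54,0,0,0,0],[0.06,-0.72,0,0,0,0],[0.07,-0.9,0,0,0,0],[0.073,-0.936,0,0,0,0]]' 
python3 - <<'E'
from h import *
from bench import r
for n in('side','top'):
    d=r.snapshot(n);c=d['pixels'][190:330,230:400,::-1] if n=='side' else d['pixels'][180:330,220:420,::-1]
    cv2.imwrite(f'pics/{n}6.png',cv2.resize(c,None,fx=4,fy=4))
rows([(505,-340,190,164)])
E
```

```text
time: 10.45
tool_pos: [546.3, -134.3, 190.4]
tcp_rot: [-180.0, -0.2, -179.4]
ft_force: [0.4, 1.2, -1.7]
finger_gap: 23.5
t 10.55 p [ 546.8 -131.4  190.7] rpy [ 179.94   -0.18 -179.32] F [ 0.7  0.7 -1.4] gap 22.9 q [ -18.7    3.1   94.2   -0.    82.9 -109.4]
(505, -340, 190, 164) [0.1771, -0.8325, 0.0026, 0.0, 0.0, 0.0927]
```

View pics/top6.png

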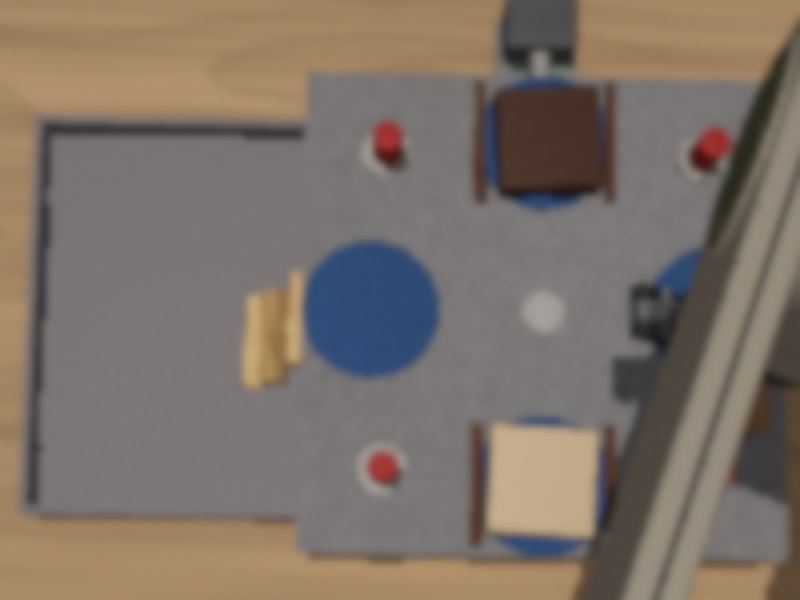

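View pics/side6.png

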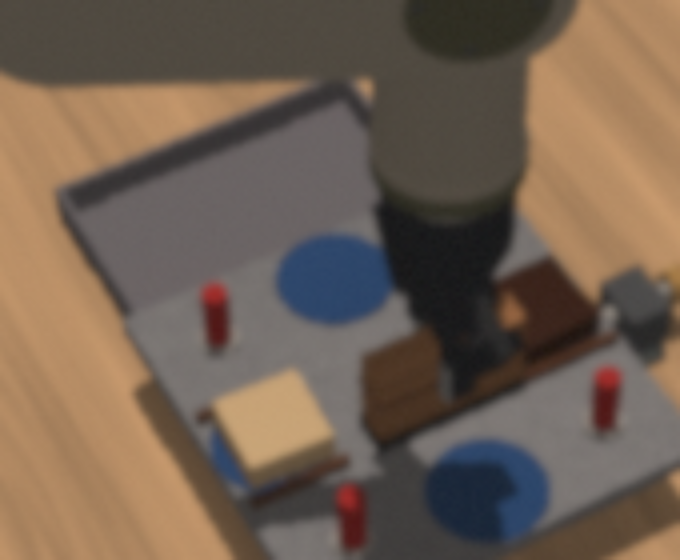

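All three chips lie low in the tray against the board edge, at (245–303, 270–388) in the top crop. The side view doesn't show them, so they are below board height. Taking the scraper back.

```bash
python3 -m jog '[[0.03,-0.16,0,0,0,0.018],[0.07,-0.32,0,0,0,0.036],[0.1,-0.48,0,0,0,0.054],[0.14,-0.64,0,0,0,0.072],[0.177,-0.8,0,0,0,0.093],[0.177,-0.832,0,0,0,0.093],[0.177,-0.832,0,0,0,0.093]]' 
python3 - <<'E'
from h import *
rows([(492,-393,60,163.6),(492,-393,31.5,163.6)])
E
```

```text
time: 11.25
tool_pos: [506.9, -338.2, 191.6]
tcp_rot: [179.9, -0.1, 164.1]
ft_force: [-0.1, -0.4, -1.7]
finger_gap: 23.6
t 11.25 p [ 506.9 -338.2  191.6] rpy [ 1.7993e+02 -9.0000e-02  1.6411e+02] F [-0.1 -0.4 -1.7] gap 23.6 q [ -38.5   10.2   86.4    0.    83.5 -112.7]
(492, -393, 60, 163.6) [-0.0026, -0.2273, 0.5266, 0.0, 0.0, 0.0028]
(492, -393, 31.5, 163.6) [-0.0026, -0.2273, 0.6406, 0.0, 0.0, 0.0028]
```

```bash
python3 -m jog '[[0,-0.12,0.05,0,0,0.003],[0,-0.22,0.15,0,0,0.003],[0,-0.227,0.28,0,0,0.003],[0,-0.227,0.4,0,0,0.003],[0,-0.227,0.5,0,0,0.003],[0,-0.227,0.56,0,0,0.003],[0,-0.227,0.6,0,0,0.003],[0,-0.227,0.62,0,0,0.003],[0,-0.227,0.62,0,0,0.003],[0,-0.227,0.62,0,0,0.003]]' 
python3 - <<'E'
from h import *
rows([(492,-393,30.3,163.6)])
E
```

```text
time: 12.25
tool_pos: [492.4, -393.7, 39.5]
tcp_rot: [-179.9, 0.1, 163.6]
ft_force: [0.7, -0.3, -2.2]
finger_gap: 23.3
t 12.25 p [ 492.4 -393.7   39.5] rpy [-1.7995e+02  1.1000e-01  1.6360e+02] F [ 0.7 -0.3 -2.2] gap 23.3 q [ -43.3   21.3   89.9    0.    68.7 -116.9]
(492, -393, 30.3, 163.6) [0.0022, 0.0022, 0.0366, 0.0, 0.0, 0.0]
```

```bash
python3 -m jog '[[0,0,0.01,0,0,0],[0,0,0.02,0,0,0],[0,0,0.028,0,0,0],[0,0,0.034,0,0,0],[0,0,0.037,0,0,0],[0,0,0.037,0,0,0]]' 

```

```text
time: 12.85
tool_pos: [491.6, -393.4, 30.3]
tcp_rot: [-180.0, 0.0, 163.6]
ft_force: [-5.6, 4.3, 10.1]
finger_gap: 23.5
```

```bash
python3 -m jog '[[0,0,0,0,0,0],[0,0,0,0,0,0],[0,0,0,0,0,0],[0,0,0,0,0,0],[0,0,0,0,0,0],[0,0,0,0,0,0],[0,0,0,0,0,0]]' 1
python3 -m jog '[[0,0,-0.1,0,0,0],[0,0,-0.25,0,0,0],[0,0,-0.4,0,0,0],[0,0,-0.6,0,0,0],[0,0,-0.7,0,0,0],[0,0,-0.7,0,0,0]]' 1
python3 - <<'E'
from h import *
from bench import r
d=r.snapshot('side');cv2.imwrite('pics/side7.png',cv2.resize(d['pixels'][300:450,300:500,::-1],None,fx=4,fy=4))
A=np.array([570.3,-46.1])
def pp(a,off,z,back):
    a=np.radians(a);p=A+130*np.array([np.cos(a),np.sin(a)])-back*np.array([-np.sin(a),np.cos(a)]);return (p[0].round(1),p[1].round(1),z,np.degrees(a).round(1)+90)
rows([(492,-393,200,-44),pp(-134.2,0,190,45),pp(-44.2,0,190,45)])
E
```

```text
time: 13.55
tool_pos: [491.5, -393.1, 28.7]
tcp_rot: [180.0, -0.0, 163.6]
ft_force: [0.1, -0.8, 0.3]
finger_gap: 85.6
time: 14.15
tool_pos: [493.8, -395.3, 210.4]
tcp_rot: [-179.7, 0.5, 163.6]
ft_force: [0.2, -0.4, -0.5]
finger_gap: 85.3
t 14.2 p [ 492.8 -394.3  207. ] rpy [-179.85    0.29  163.6 ] F [ 1.1  0.2 -0.1] gap 85.6 q [ -43.3   12.6   82.1   -0.    85.  -116.9]
(492, -393, 200, -44) [0.0045, 0.0043, 0.0281, 0.0, 0.0, -0.8467]
(np.float64(447.4), np.float64(-107.9), 190, np.float64(-44.19999999999999)) [0.4976, 1.0479, 0.0681, 0.0, 0.0, -0.8456]
(np.float64(632.1), np.float64(-169.0), 190, np.float64(45.8)) [-0.2801, 1.0221, 0.0681, 0.0, 0.0, 0.6544]
```

View pics/side7.png

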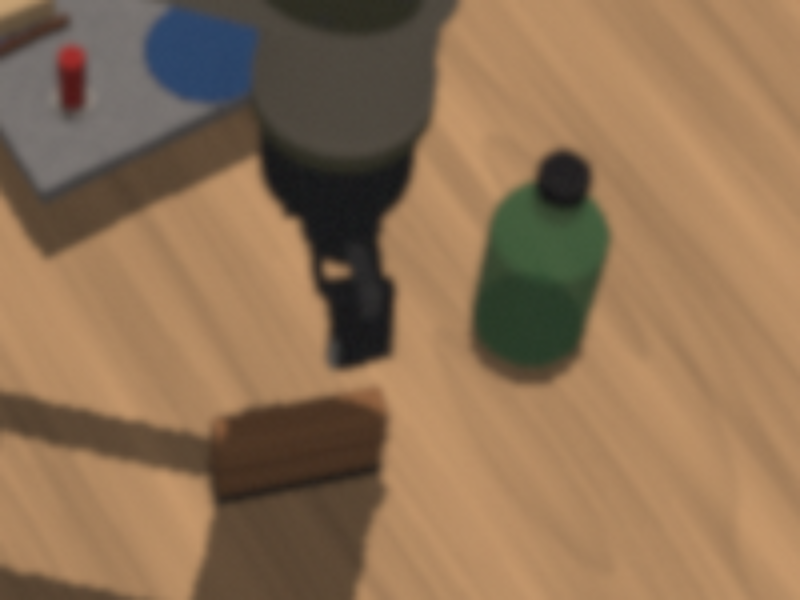

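The scraper stands upright again at about (300,440) in the crop, well away from the bottle. I'll push post3 counter-clockwise with the shut fingers, from behind.

```bash
python3 -m jog '[[-0.02,0.1,0.04,0,0,0.045],[-0.04,0.2,0.04,0,0,0.09],[-0.07,0.3,0.04,0,0,0.135],[-0.1,0.4,0.04,0,0,0.18],[-0.13,0.5,0.04,0,0,0.225],[-0.16,0.6,0.04,0,0,0.27],[-0.19,0.7,0.04,0,0,0.315],[-0.22,0.8,0.04,0,0,0.36],[-0.25,0.9,0.04,0,0,0.4],[-0.28,0.95,0.04,0,0,0.44]]' 0 40
python3 - <<'E'
from h import *
t=pickle.load(open('top0.pkl','rb'));print('bottle cap',onz(t,[(513,212)],168))
rows([(632.1,-169.0,190,45.8),(632.1,-169.0,130,45.8)])
E
```

```text
time: 15.2
tool_pos: [625.5, -182.6, 191.2]
tcp_rot: [-179.8, -0.1, 84.2]
ft_force: [-0.2, -0.5, 0.8]
finger_gap: 0.1
bottle cap [[ 667.37126375 -373.77866862  168.        ]]
t 15.2 p [ 625.5 -182.6  191.2] rpy [-1.798e+02 -9.000e-02  8.418e+01] F [-0.2 -0.5  0.8] gap 0.1 q [-20.8  16.7  78.9   0.   84.6 -15. ]
(632.1, -169.0, 190, 45.8) [0.0569, 0.0208, 0.0049, 0.0, 0.0, 0.2132]
(632.1, -169.0, 130, 45.8) [0.0569, 0.0208, 0.2449, 0.0, 0.0, 0.2132]
```

```bash
python3 -m jog '[[0.057,0.02,0,0,0,0.045],[0.057,0.02,0.03,0,0,0.09],[0.057,0.02,0.08,0,0,0.135],[0.057,0.02,0.14,0,0,0.18],[0.057,0.02,0.2,0,0,0.213],[0.057,0.02,0.245,0,0,0.213],[0.057,0.02,0.245,0,0,0.213]]' 0 40
python3 - <<'E'
from h import *
from bench import r
for n in('side','top'):
    d=r.snapshot(n);c=d['pixels'][190:360,230:430,::-1] if n=='side' else d['pixels'][180:330,220:420,::-1]
    cv2.imwrite(f'pics/{n}8.png',cv2.resize(c,None,fx=4,fy=3.5))
rows([(632.1,-169.0,84,45.8)])
E
```

```text
time: 15.9
tool_pos: [629.9, -170.7, 128.5]
tcp_rot: [-179.7, 0.1, 46.2]
ft_force: [-0.2, 0.6, -0.2]
finger_gap: 0.1
t 16.0 p [ 631.7 -171.3  131.8] rpy [-1.7993e+02  3.0000e-02  4.6190e+01] F [-0.8 -0.4  1.7] gap 0.1 q [-19.7  19.4  82.   -0.   78.7  24.2]
(632.1, -169.0, 84, 45.8) [0.0078, -0.0051, 0.1913, 0.0, 0.0, 0.0022]
```

View pics/side8.png

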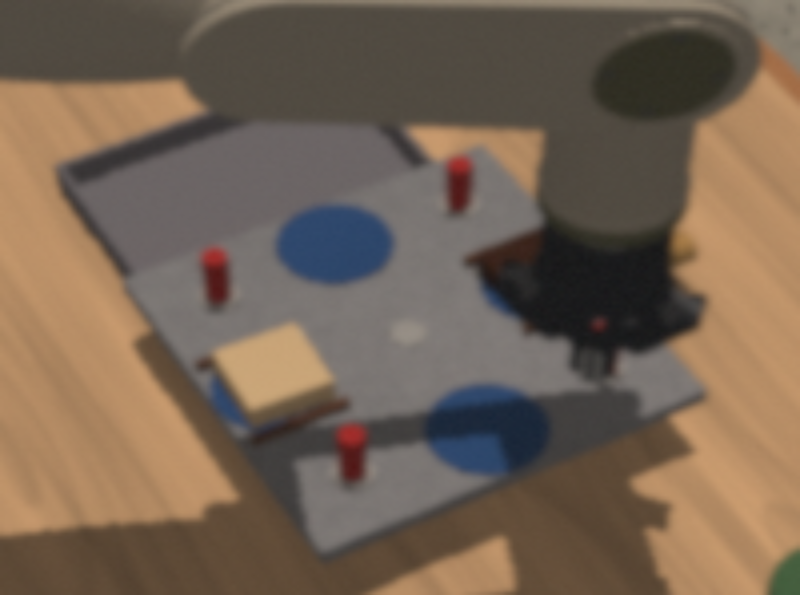

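View pics/top8.png

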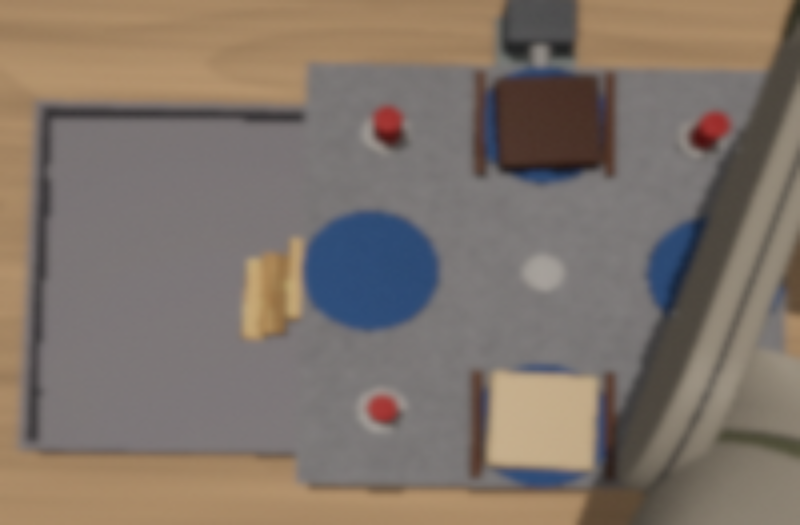

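The table is still at home. The fingers are behind post3 at (600,365) in the side crop and the red post shows just beyond them. Lowering and working out the arc.

```bash
python3 -m jog '[[0.005,-0.005,0.06,0,0,0.002],[0.008,-0.005,0.12,0,0,0.002],[0.008,-0.005,0.175,0,0,0.002],[0.008,-0.005,0.175,0,0,0.002]]' 0 40
cat >> h.py <<'E'
A=np.array([570.3,-46.1])
def pp(th,back,z=88,lag=0):
    a=np.radians(-44.2+th);p=A+130*np.array([np.cos(a),np.sin(a)])-back*np.array([-np.sin(a),np.cos(a)]);return (float(p[0].round(1)),float(p[1].round(1)),z,round(45.8+th,1))
E
python3 - <<'E'
from h import *
rows([pp(0,b) for b in (35,27,20)]+[pp(t,20) for t in (3,6,9,12,15)])
E
```

```text
time: 16.4
tool_pos: [630.3, -168.3, 84.8]
tcp_rot: [-179.7, 0.1, 45.7]
ft_force: [-0.6, 0.1, -0.1]
finger_gap: -0.2
t 16.4 p [ 630.3 -168.3   84.8] rpy [-1.797e+02  1.400e-01  4.572e+01] F [-0.6  0.1 -0.1] gap -0.2 q [-19.4  21.8  84.1  -0.   74.4  24.8]
(639.1, -161.8, 88, 45.8) [0.0431, 0.007, -0.0128, 0.0, 0.0, -0.0005]
(644.7, -156.1, 88, 45.8) [0.075, 0.0071, -0.0128, 0.0, 0.0, -0.0005]
(649.6, -151.1, 88, 45.8) [0.103, 0.0072, -0.0128, 0.0, 0.0, -0.0005]
(654.9, -146.8, 88, 48.8) [0.1302, 0.0104, -0.0128, 0.0, 0.0, -0.0171]
(660.1, -142.2, 88, 51.8) [0.1578, 0.0124, -0.0128, 0.0, 0.0, -0.0338]
(665.0, -137.4, 88, 54.8) [0.1853, 0.013, -0.0128, 0.0, 0.0, -0.0505]
(669.6, -132.3, 88, 57.8) [0.2127, 0.012, -0.0128, 0.0, 0.0, -0.0671]
(674.0, -127.0, 88, 60.8) [0.2402, 0.0098, -0.0128, 0.0, 0.0, -0.0838]
```

```bash
python3 -m jog '[[0.03,0.007,0,0,0,0],[0.06,0.007,0,0,0,0],[0.08,0.007,0,0,0,0],[0.095,0.007,0,0,0,0],[0.103,0.007,0,0,0,0],[0.117,0.009,0,0,0,-0.008],[0.13,0.01,0,0,0,-0.017],[0.144,0.011,0,0,0,-0.025],[0.158,0.012,0,0,0,-0.034],[0.172,0.013,0,0,0,-0.042]]'
python3 - <<'E'
from h import *
from bench import r
for n in('side','top'):
    d=r.snapshot(n);c=d['pixels'][190:360,230:430,::-1] if n=='side' else d['pixels'][180:330,220:420,::-1]
    cv2.imwrite(f'pics/{n}9.png',cv2.resize(c,None,fx=4,fy=3.5))
rows([pp(t,20) for t in (7.5,12,16,20,24,28,32,36,40)])
E
```

```text
time: 17.4
tool_pos: [665.2, -141.0, 89.3]
tcp_rot: [180.0, 0.0, 53.3]
ft_force: [-2.1, -2.0, 2.7]
finger_gap: 0.2
t 17.5 p [ 665.5 -140.1   88.9] rpy [ 1.7998e+02 -4.0000e-02  5.3310e+01] F [0.3 0.2 0. ] gap -0.0 q [-16.2  25.3  79.2   0.   75.5  20.5]
(662.6, -139.8, 88, 53.3) [-0.0061, -0.01, 0.0037, 0.0, 0.0, 0.0001]
(669.6, -132.3, 88, 57.8) [0.0347, -0.0055, 0.0037, 0.0, 0.0, -0.0249]
(675.4, -125.2, 88, 61.8) [0.0714, -0.0038, 0.0037, 0.0, 0.0, -0.0471]
(680.7, -117.6, 88, 65.8) [0.1084, -0.005, 0.0037, 0.0, 0.0, -0.0694]
(685.4, -109.8, 88, 69.8) [0.1447, -0.0085, 0.0037, 0.0, 0.0, -0.0916]
(689.6, -101.6, 88, 73.8) [0.181, -0.0147, 0.0037, 0.0, 0.0, -0.1138]
(693.1, -93.1, 88, 77.8) [0.2166, -0.0238, 0.0037, 0.0, 0.0, -0.136]
(696.1, -84.4, 88, 81.8) [0.2517, -0.0349, 0.0037, 0.0, 0.0, -0.1583]
(698.5, -75.6, 88, 85.8) [0.2857, -0.0483, 0.0037, 0.0, 0.0, -0.1805]
```

View pics/top9.png

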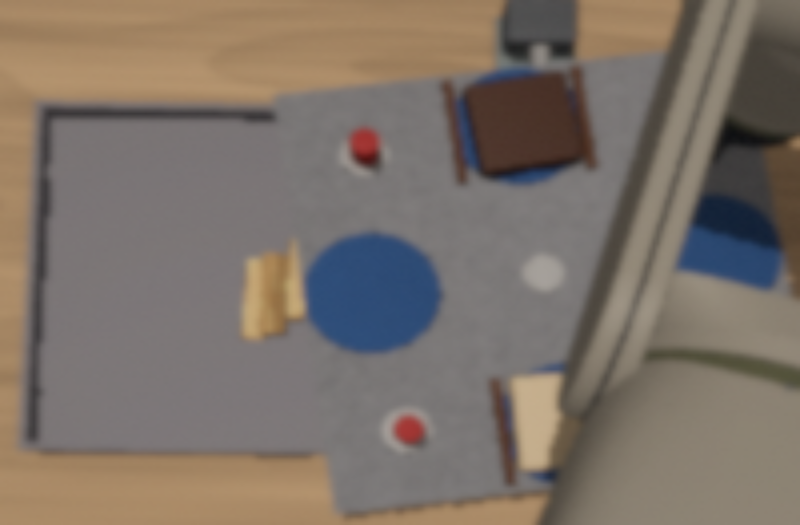

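The board has left its click and is turning counter-clockwise. Post0 is at (365,145) in the crop, and the chips haven't moved. Continuing along the arc.

```bash
python3 -m jog '[[0.018,-0.007,0.003,0,0,-0.012],[0.035,-0.006,0.003,0,0,-0.025],[0.053,-0.005,0.003,0,0,-0.036],[0.071,-0.004,0.003,0,0,-0.047],[0.09,-0.004,0.003,0,0,-0.058],[0.108,-0.005,0.003,0,0,-0.069],[0.126,-0.007,0.003,0,0,-0.08],[0.145,-0.008,0.003,0,0,-0.092],[0.163,-0.011,0.003,0,0,-0.103],[0.181,-0.015,0.003,0,0,-0.114]]'
python3 - <<'E'
from h import *
rows([pp(t,20) for t in (28,32,36,40,44,48,52)])
E
```

```text
time: 18.5
tool_pos: [689.3, -101.9, 88.0]
tcp_rot: [180.0, 0.0, 73.9]
ft_force: [0.3, -1.8, -1.5]
finger_gap: 0.3
t 18.5 p [ 689.3 -101.9   88. ] rpy [1.7999e+02 1.0000e-02 7.3920e+01] F [ 0.3 -1.8 -1.5] gap 0.3 q [-12.6  27.8  76.   -0.   76.2   3.5]
(689.6, -101.6, 88, 73.8) [0.0016, 0.001, 0.0, 0.0, 0.0, 0.0007]
(693.1, -93.1, 88, 77.8) [0.0382, 0.005, 0.0, 0.0, 0.0, -0.0215]
(696.1, -84.4, 88, 81.8) [0.0749, 0.0069, 0.0, 0.0, 0.0, -0.0438]
(698.5, -75.6, 88, 85.8) [0.1114, 0.0064, 0.0, 0.0, 0.0, -0.066]
(700.2, -66.6, 88, 89.8) [0.1479, 0.0029, 0.0, 0.0, 0.0, -0.0882]
(701.3, -57.4, 88, 93.8) [0.1845, -0.003, 0.0, 0.0, 0.0, -0.1104]
(701.8, -48.3, 88, 97.8) [0.22, -0.0112, 0.0, 0.0, 0.0, -0.1326]
```

```bash
python3 -m jog '[[0.02,0.003,0,0,0,-0.011],[0.038,0.005,0,0,0,-0.022],[0.056,0.006,0,0,0,-0.033],[0.075,0.007,0,0,0,-0.044],[0.093,0.007,0,0,0,-0.055],[0.111,0.006,0,0,0,-0.066],[0.13,0.005,0,0,0,-0.077],[0.148,0.003,0,0,0,-0.088],[0.166,0,0,0,0,-0.099],[0.184,-0.003,0,0,0,-0.11]]'
python3 - <<'E'
from h import *
from bench import r
for n in('side','top'):
    d=r.snapshot(n);c=d['pixels'][190:360,230:430,::-1] if n=='side' else d['pixels'][160:330,220:420,::-1]
    cv2.imwrite(f'pics/{n}10.png',cv2.resize(c,None,fx=4,fy=3.5))
rows([pp(t,20) for t in (48,52,56,60,64,68,72)])
E
```

```text
time: 19.5
tool_pos: [701.2, -57.4, 88.0]
tcp_rot: [-180.0, 0.0, 93.7]
ft_force: [-0.4, -1.2, -0.0]
finger_gap: -0.0
t 19.6 p [701.4 -56.8  88.1] rpy [ 1.7998e+02 -3.0000e-02  9.3710e+01] F [ 0.7  0.6 -0. ] gap -0.1 q [ -8.8  28.8  74.7   0.   76.5 -12.5]
(701.3, -57.4, 88, 93.8) [-0.0026, -0.0004, 0.0004, 0.0, 0.0, -0.0005]
(701.8, -48.3, 88, 97.8) [0.0336, 0.004, 0.0004, 0.0, 0.0, -0.0227]
(701.6, -39.1, 88, 101.8) [0.0704, 0.0056, 0.0004, 0.0, 0.0, -0.045]
(700.8, -29.9, 88, 105.8) [0.1073, 0.0047, 0.0004, 0.0, 0.0, -0.0672]
(699.4, -20.9, 88, 109.8) [0.1436, 0.0015, 0.0004, 0.0, 0.0, -0.0894]
(697.3, -11.9, 88, 113.8) [0.1801, -0.0046, 0.0004, 0.0, 0.0, -0.1116]
(694.6, -3.2, 88, 117.8) [0.2155, -0.0131, 0.0004, 0.0, 0.0, -0.1338]
```

View pics/top10.png

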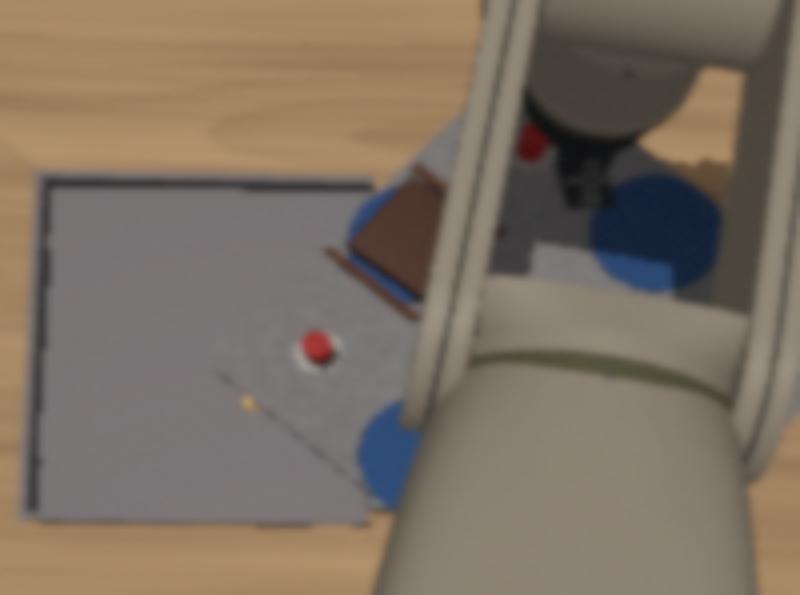

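The board is about half-way. The dark blank at (400,240) is riding along between its cleats and the board passes over the chips freely.

```bash
python3 -m jog '[[0.018,0.002,0,0,0,-0.011],[0.035,0.004,0,0,0,-0.023],[0.053,0.005,0,0,0,-0.034],[0.071,0.006,0,0,0,-0.045],[0.089,0.005,0,0,0,-0.056],[0.107,0.005,0,0,0,-0.067],[0.125,0.003,0,0,0,-0.078],[0.144,0.001,0,0,0,-0.089],[0.162,-0.001,0,0,0,-0.1],[0.18,-0.005,0,0,0,-0.112]]'
python3 - <<'E'
from h import *
from bench import r
rows([pp(t,20) for t in (68,71,74,77,80,82,84,86,88,89,90)])
d=r.snapshot('side');cv2.imwrite('pics/side11.png',cv2.resize(d['pixels'][190:360,230:430,::-1],None,fx=4,fy=3.5))
E
```

```text
time: 20.6
tool_pos: [697.2, -12.5, 88.2]
tcp_rot: [180.0, 0.0, 113.9]
ft_force: [2.1, -0.7, 0.3]
finger_gap: 0.6
t 20.6 p [697.2 -12.5  88.2] rpy [179.98   0.   113.9 ] F [ 2.1 -0.7  0.3] gap 0.6 q [ -5.2  27.9  75.9   0.   76.2 -29.1]
(697.3, -11.9, 88, 113.8) [0.0018, 0.0014, 0.0006, 0.0, 0.0, 0.0006]
(695.4, -5.3, 88, 116.8) [0.029, 0.0052, 0.0006, 0.0, 0.0, -0.0161]
(693.0, 1.2, 88, 119.8) [0.0567, 0.0069, 0.0006, 0.0, 0.0, -0.0328]
(690.4, 7.5, 88, 122.8) [0.0839, 0.0076, 0.0006, 0.0, 0.0, -0.0494]
(687.4, 13.7, 88, 125.8) [0.1115, 0.0067, 0.0006, 0.0, 0.0, -0.0661]
(685.3, 17.8, 88, 127.8) [0.1299, 0.0057, 0.0006, 0.0, 0.0, -0.0772]
(683.0, 21.7, 88, 129.8) [0.1478, 0.0036, 0.0006, 0.0, 0.0, -0.0883]
(680.5, 25.6, 88, 131.8) [0.1662, 0.0008, 0.0006, 0.0, 0.0, -0.0994]
(678.0, 29.4, 88, 133.8) [0.1841, -0.0022, 0.0006, 0.0, 0.0, -0.1105]
(676.6, 31.3, 88, 134.8) [0.1933, -0.0042, 0.0006, 0.0, 0.0, -0.1161]
(675.3, 33.2, 88, 135.8) [0.2024, -0.0059, 0.0006, 0.0, 0.0, -0.1217]
```

View pics/side11.png

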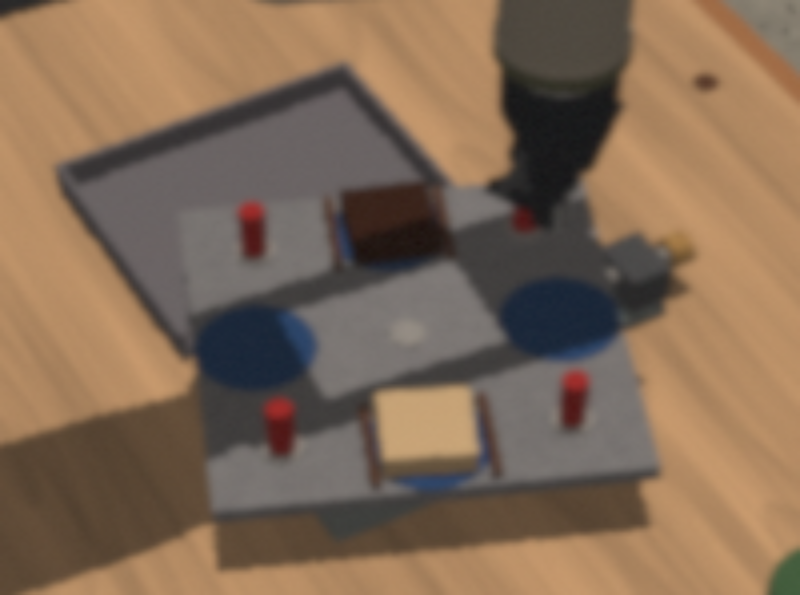

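Three post tops show clearly at (252,208), (574,378) and (279,405), which is enough to work out the board angle.

```bash
python3 - <<'E'
from h import *
s=pickle.load(open('side0.pkl','rb'))
P=onz(s,[(x/4+230,y/3.5+190) for x,y in((252,208),(574,378),(279,405))],120)[:,:2]-A
print(P.round(1),np.degrees(np.arctan2(P[:,1],P[:,0])))
E
```

```text
[[ -50.1  117.6]
 [  52.4 -120. ]
 [-117.2  -52.5]] [ 113.06296211  -66.4155364  -155.846016  ]
```

Board at +67.8° against 68° commanded, so the fingers track it well. Last stretch, slowly, to about 88°.

```bash
python3 -m jog '[[0.02,0.004,0,0,0,-0.011],[0.038,0.006,0,0,0,-0.022],[0.057,0.007,0,0,0,-0.033],[0.075,0.007,0,0,0,-0.044],[0.093,0.007,0,0,0,-0.055],[0.111,0.007,0,0,0,-0.066],[0.12,0.006,0,0,0,-0.072],[0.13,0.006,0,0,0,-0.077],[0.139,0.005,0,0,0,-0.083],[0.148,0.004,0,0,0,-0.088]]'
python3 -m jog '[[0.009,-0.001,0,0,0,-0.005],[0.018,-0.002,0,0,0,-0.011],[0.027,-0.003,0,0,0,-0.016],[0.036,-0.004,0,0,0,-0.022],[0.036,-0.004,0,0,0,-0.022]]'
python3 - <<'E'
from h import *
from bench import r
rows([pp(t,20) for t in (88,89,90)]+[pp(88,45)])
d=r.snapshot('side');cv2.imwrite('pics/side12.png',cv2.resize(d['pixels'][190:360,230:430,::-1],None,fx=4,fy=3.5))
E
```

```text
time: 21.65
tool_pos: [682.9, 21.8, 87.9]
tcp_rot: [-180.0, -0.0, 129.7]
ft_force: [0.4, -0.4, -0.4]
finger_gap: 0.1
time: 22.15
tool_pos: [676.4, 28.1, 88.0]
tcp_rot: [180.0, -0.0, 133.6]
ft_force: [-0.3, -0.6, 0.6]
finger_gap: 0.1
t 22.15 p [676.4  28.1  88. ] rpy [ 1.8000e+02 -1.0000e-02  1.3361e+02] F [-0.3 -0.6  0.6] gap 0.1 q [ -2.   24.9  79.8   0.   75.3 -45.6]
(678.0, 29.4, 88, 133.8) [-0.0005, 0.0083, 0.0002, 0.0, 0.0, -0.0011]
(676.6, 31.3, 88, 134.8) [0.0089, 0.0095, 0.0002, 0.0, 0.0, -0.0066]
(675.3, 33.2, 88, 135.8) [0.018, 0.011, 0.0002, 0.0, 0.0, -0.0122]
(695.3, 11.4, 88, 133.8) [-0.1004, 0.0088, 0.0002, 0.0, 0.0, -0.0011]
```

View pics/side12.png

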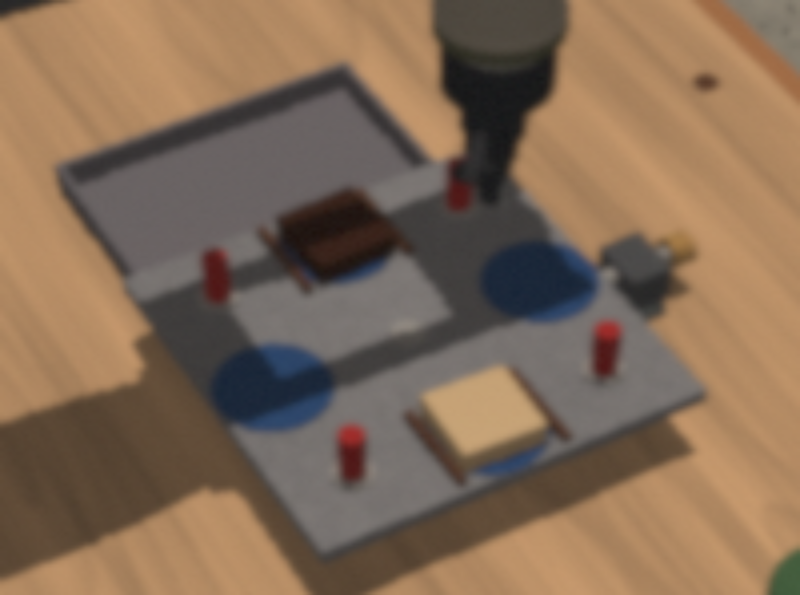

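The post tops are back at the pixels they had before the turn ((215,257), (351,435), (458,165)), so the board has clicked home with the dark blank in front. Backing off and lifting.

```bash
python3 -m jog '[[-0.04,0,0,0,0,0],[-0.09,0,0,0,0,0],[-0.09,0,-0.1,0,0,0],[-0.09,0,-0.3,0,0,0],[-0.09,0,-0.5,0,0,0],[-0.09,0,-0.7,0,0,0],[-0.09,0,-0.7,0,0,0]]'
python3 - <<'E'
from h import *
rows([(500,-230,255,133.6)])
E
```

```text
time: 22.9
tool_pos: [696.7, 10.0, 274.5]
tcp_rot: [179.4, 0.7, 133.5]
ft_force: [1.4, 0.8, 2.2]
finger_gap: -0.2
t 22.9 p [696.7  10.  274.5] rpy [179.37   0.69 133.48] F [1.4 0.8 2.2] gap -0.2 q [ -3.4  21.1  65.   -0.   93.  -46.9]
(500, -230, 255, 133.6) [-0.1553, -1.2316, 0.0781, 0.0, 0.0, -0.0007]
```

```bash
python3 -m jog '[[-0.12,-0.95,0.05,0,0,0],[-0.12,-0.95,0.05,0,0,0],[-0.12,-0.95,0.05,0,0,0],[-0.12,-0.95,0.05,0,0,0],[-0.12,-0.95,0.05,0,0,0],[-0.12,-0.95,0.05,0,0,0],[-0.12,-0.95,0.05,0,0,0]]'
python3 -m jog '[[0.3,-0.6,0,0,0,0],[0.3,-0.6,0,0,0,0],[0.3,-0.6,0,0,0,0],[0.3,-0.6,0,0,0,0],[0.3,-0.6,0,0,0,0],[0.3,-0.6,0,0,0,0]]'
python3 - <<'E'
from h import *
from bench import r
rows([])
for n in('side','top'):
    d=r.snapshot(n);pickle.dump(d,open(n+'F.pkl','wb'))
    cv2.imwrite(f'pics/{n}F.png',d['pixels'][:,:,::-1])
    c=d['pixels'][190:360,230:430,::-1] if n=='side' else d['pixels'][160:330,220:420,::-1]
    cv2.imwrite(f'pics/{n}13.png',cv2.resize(c,None,fx=4,fy=3.5))
    p=d['pixels'];hsv=cv2.cvtColor(p,cv2.COLOR_RGB2HSV);H,S,V=[hsv[...,i].astype(int) for i in range(3)]
    for b in blobs(((H<6)|(H>174))&(S>150)&(V>70),8):
        ys,xs=np.nonzero(b);print(n,len(xs),round(xs.mean(),1),round(ys.mean(),1))
E
```

```text
time: 23.6
tool_pos: [540.6, -175.6, 250.9]
tcp_rot: [180.0, 0.0, 133.4]
ft_force: [-0.2, 0.2, 0.1]
finger_gap: 0.1
time: 24.2
tool_pos: [381.3, -222.9, 251.2]
tcp_rot: [180.0, 0.1, 133.5]
ft_force: [0.5, -0.4, -0.5]
finger_gap: 0.3
t 24.2 p [ 381.3 -222.9  251.2] rpy [1.7995e+02 7.0000e-02 1.3354e+02] F [ 0.5 -0.4 -0.5] gap 0.3 q [-37.  -18.4 107.4   0.   90.9 -80.5]
side 43 344.2 241.1
side 48 381.0 288.9
side 56 317.4 318.4
top 43 316.7 215.1
top 47 397.2 216.7
top 27 315.3 296.6
top 40 397.7 297.7
```

View pics/sideF.png

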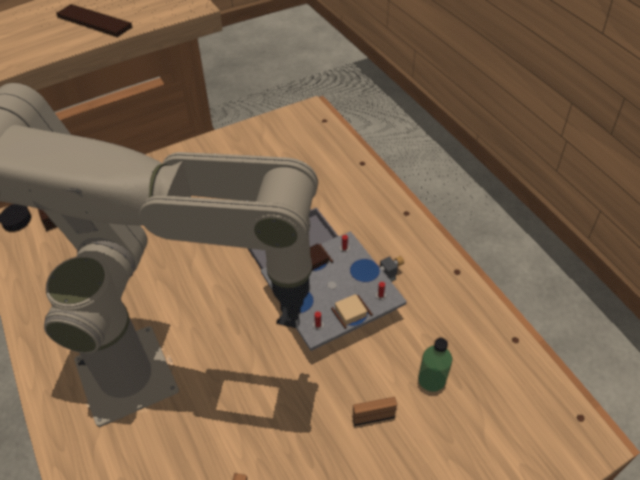

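View pics/top13.png

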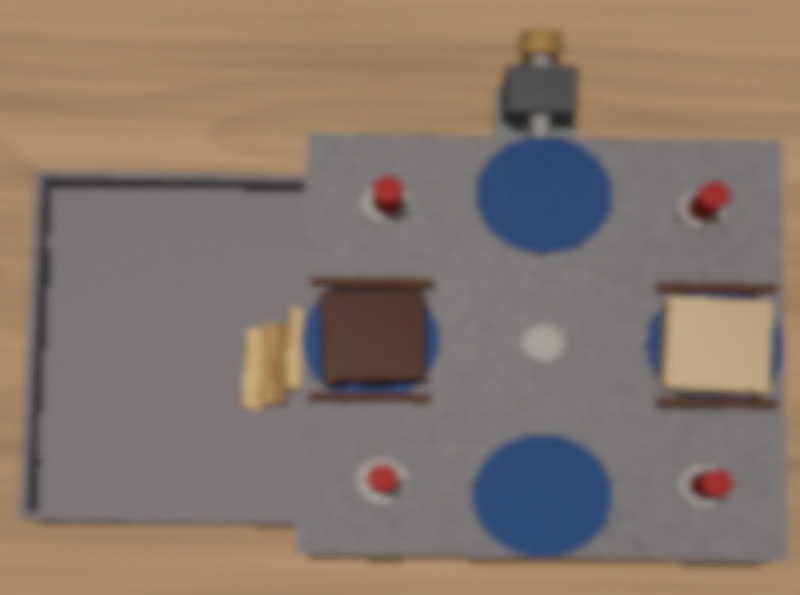

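The top crop shows the dark blank at the front place (375,335), the pale one opposite it, and the three chips in the tray at (270,360). All four posts are within half a pixel of their starting positions, and the scraper still stands on the bench at (375,410) in the side view. Handing in.

```bash
python3 - <<'E'
from bench import r
s=r.sense();print(s['qd'],s['ft_force'])
print(r.hand_in())
E
```

```text
[ 0.20157685  0.29505987  0.13657222 -0.10863069  0.14380632 -0.22637921] [ 0.11942281 -0.36754832 -0.25550693]
the job is handed in; nothing more can be done
None
```

The job is done and handed in at about 24 s. I swept the three off-cuts into the tray with the scraper while the table stayed clicked at 0. The scraper went back upright on the bench where it started. I then pushed post3 counter-clockwise with the shut fingers until the table clicked home one quarter turn on.

**Last checks:**
- **Table:** all four posts were within about half a pixel of their clicked-home positions in the top view. The side view agreed for three posts; the arm hid the fourth.
- **Blanks:** the dark blank is at the front place and the pale one opposite, both between their cleats.
- **Off-cuts:** all three showed in the tray in the top view, lying against each other just past the board's edge. The board hides them in the side view, so I could not see exactly how they rest on the floor.
- **Bystanders:** the bottle looked unmoved. The plane was not in view in the last pictures I looked at, but the arm never worked near it.
- **Forces:** the largest wrist force I read was about 12 N, when the scraper touched the bench. No check failed or disagreed.

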